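# Set the air valve and hold the rinsed ball under the dryer

## Task

Dry the rinsed steel ball: first turn the red lever of the air dryer's valve so that it points at the green mark. Then lift the black tray by its handle, keeping it level so that the ball stays in its pocket, bring it under the dryer's nozzle so that the ball is right below the nozzle and about 3 cm from it, and finish there still holding the tray level, steady and clear of the dryer. Leave the other things on the bench where they are.

Things in the scene. Friction and masses are not known exactly. Their poses are not given: they have to be found in the camera images.
- ball_tray: Black plate 70x70x9 mm lying flat, a round pocket 26 mm wide, 3.5 mm deep in its middle, a wooden handle on its -x side. Origin: centre of the underside; x from handle to plate, z up. Handle: 14 mm wide (y), 14 mm high, x = -68 to -150 mm, mid-height z = 36 mm, on a thin cranked steel neck; a wire foot under its end (x = -146 mm, 28 mm wide). About 100 g, centre of mass near x = -23 mm
- tray_grip (a point): point on the tray handle's centre line, 108 mm behind the pocket, at the handle's mid-height (36 mm above the bench); x along the handle towards the plate, z up
- pocket (a point): centre of the pocket's floor, 5.5 mm above the plate's underside
- ball_center (a point): centre of the loose polished steel ball, 16 mm in diameter, 17 g, that lies in the tray's pocket and can roll 5 mm to each side in it
- dryer: Air dryer fixed to the bench: low grey case 96x240x53 mm with a steel pipe above. Origin: centre of its underside; front (vents, switch) to -x, y to its left. The 12 mm pipe (top 85 mm above the bench) runs from y = -108 mm through a brass valve (x = 30, y = -80) to y = 92, rises there at x = 30 and bends forward (top 271 mm up) to a downward nozzle at x = -50, y = 92
- nozzle_tip (a point): centre of the mouth of the brass nozzle, 196 mm above the bench, pointing straight down; z up. The nozzle is 15 mm thick and 30 mm tall; the pipe above it bends back to the riser 80 mm behind it (dryer's +x)
- air_lever (a joint): angle of the valve's red lever in rad: 0 = shut, lever pointing to the dryer's front (-x); grows counter-clockwise seen from above to 1.57 = fully open, pointing to the dryer's right (-y). Takes about 0.08 N m to turn and stays where it is left
- lever_grip (a point): point on the red lever's centre line, 55 mm from the valve's vertical axis, 118 mm above the bench; its own -x points outward along the lever. The red sleeve is 12 mm wide, 14 mm high, 25 to 75 mm from the axis. Below its outer end is only a graduated arc, 69 to 85 mm from the axis, 70 mm above the bench (green mark 76 mm, its screw 82 mm)
- valve_axis (a point): point on the lever's vertical axis, at the lever's height, 118 mm above the bench
- set_mark (a joint): angle in rad at which the green mark is clamped fast on the graduated arc, counted like the lever's: the lever points at the mark when both values agree
- mark_point (a point): top of the green mark (a green clip 24x7x8 mm with a small brass screw), 77 mm from the valve's axis, 76 mm above the bench; its own -x points from the axis to the mark
- sample_jar_1: bystander: clear jar with white lid and blue content, 46 mm across, 58 mm high; origin: centre of its underside
- mortar_small: bystander: small brown agate mortar, 60 mm across, 30 mm high; origin: centre of its underside
- swab_cup: bystander: cup of cotton swabs, 42 mm across, 69 mm high; origin: centre of its underside
- puffer: bystander: orange rubber bulb blower lying down, 42x88x42 mm; origin: centre of its underside
- tweezers_reverse: bystander: steel tweezers lying flat, 12x140x10 mm; origin: centre of its underside
- loupe: bystander: black eye loupe, 34 mm across, 30 mm high; origin: centre of its underside
Not all that is in view belongs to the job. Of the things that look like the ball_tray, the larger one is meant.

How it is judged (in metres and radians):
On the way, in this order (a step that is already met when the one before it is completed fails the run):
1. the lever points at the green mark (within 7 degrees) and is still, while the tray is still on the bench (angle between the x axis of lever_grip and the x axis of mark_point, either way round below 0.12 rad and velocity of joint air_lever between -0.03 and 0.03 rad/s and height (world z) of ball_tray below 0.01 m), for 0.3 s.
2. the tray is lifted 5 cm off the bench in the gripper, ball in its pocket (height (world z) of ball_tray above 0.05 m and contact force between the fingers and ball_tray above 1 N and distance between ball_center and pocket below 0.014 m), for 0.1 s.
3. the ball is below the nozzle, in its pocket on the level tray (horizontal distance between ball_center and nozzle_tip below 0.015 m and z of ball_center in the frame of nozzle_tip between -0.053 and -0.023 m and angle between ball_tray's own z axis and vertical below 0.09 rad and distance between ball_center and pocket below 0.014 m), for 0.3 s.
At the end, for the whole second after the job is handed in: Lever within 7 degrees of the mark; tray held only by the gripper, 10 cm or more up, off the dryer, still, level within 5 degrees; ball in its pocket, within 15 mm of the nozzle axis, its top 15 to 45 mm below the mouth; bystanders moved less than 30 mm (all of step 3 and angle between the x axis of lever_grip and the x axis of mark_point, either way round below 0.12 rad and contact force between the fingers and ball_tray above 1 N and contact force between ball_tray and dryer below 0.2 N and height (world z) of ball_tray above 0.1 m and linear speed of ball_tray below 0.015 m/s and angular speed of ball_tray below 0.1 rad/s and distance of each of sample_jar_1, mortar_small, swab_cup, puffer, tweezers_reverse, loupe from where it was at the start of the episode below 0.03 m); the arm keeps its last pose, push and grip.
It fails at once if the ball leaves its pocket (not (distance between ball_center and pocket below 0.02 m)).
It fails at once if the tray is tipped by more than 17 degrees (angle between ball_tray's own z axis and vertical above 0.3 rad).
It fails at once if another thing on the bench is moved by more than 30 mm (distance of any of sample_jar_1, mortar_small, swab_cup, puffer, tweezers_reverse, loupe from where it was at the start of the episode above 0.03 m).
It also fails if it takes over 72 s, if anything falls off the work surface, if the arm or the gripper's body presses on something with over 40 N, if the wrist force passes 120 N, or if a joint passes its speed limit or range.

## Robot

A 6-joint arm with a two-finger parallel gripper is mounted at the origin on a cart in front of the work surface, level with it; the furniture and walls round the work are solid. World frame = base frame: x ahead of the robot, y to its left, z up, the work surface at z = 0. Lengths are in mm, angles in degrees, forces in N, time in s.
With the tool pointing down it reaches from about 325 to 850 mm from the base axis. Payload 15.5 kg.
Tool frame: the origin (TCP) lies at the very end of the fingers, on their centre line; the grasp point (between the pads) lies 19 mm behind it; x points along the fingers, z is the direction in which the jaws open and shut, and the axes are right-handed (so a half turn about x gives the same grasp; the last joint's range is limited). The gripper opens to 91 mm and grips with 3 to 60 N. Pads are 32 mm wide; open, the fingers measure 118 mm over their backs; the gripper's body (76 mm by 178 mm) begins 60 mm behind the grasp point.
Start: joints at [-69.987, 28.281, 77.091, -0, 74.628, -5.472], TCP at [268.925, -564.186, 213.915] pointing down, gripper open.
Joint ranges: [-166.48, 166.48], [-47.26, 123.95], [12.59, 153.08], [-70.14, 250.14], [6.76, 159.57], [-176.63, 176.63]. Speed limits (degrees/s): [108.29, 108.29, 147.25, 172.46, 172.46, 172.46].

## Interface

Orientations are given as a 3x3 rotation matrix whose columns are the frame's x, y, z axes.
In Python, from station import telemetry, optics, env gives the robot as it stands.
- The arm moves only by the tool carry_out, never from a script. Its argument "steps" is a list of rows, each an object with "translation": the shift along the tool's x, y, z in m, a list of three; "delta_rot": the turn, a rotation vector about the tool's x, y, z in rad, a list of three; "fingers": the closure, from 0 (fully open) to 1 (shut). A call has 1 to 10 rows; each row shifts and turns the pose as measured when the row begins, along the tool's axes as they then stand; what a row does not reach is not made up. A row lasts 1/10 s, in which the tool goes at most 50 mm and 8.59 degrees, less where a joint would pass 70% of its speed; a pose out of reach is approached as far as the arm can. A call with a gripper value outside its range is refused whole. The fingers move at their own pace and stop on an object; the grip force is fixed at half the most. Time passes only in rows, so rows that do not move let the fingers close. It gives the time, the measured TCP pose, the force and the opening at its end, in the units of the state.
- telemetry.read_state(): the state, without advancing time (a new reading comes with each control period).
- optics.capture(name): name is "scene" or "top"; returns a dict with "pixels" (400x640x3 uint8, red, green, blue), "z_map" (400x640 float32, mm along the optical axis (not along the pixel's ray), 0 where there is no reading), "fx", "fy", "cx", "cy" (pixels), "eye" and "orientation" of the camera in the world. Camera axes: x right, y down, z forward; pixel columns grow to the right and rows downward; lengths in mm; the calibration is good to about 2 mm. A picture is of the moment at which its call begins.
- env.finish_job(): hands the job in, once; it reports no verdict.
The state is a dict: "time_s": time; "q": joint angles; "dq": joint speeds; "tau": joint torques, N m; "ee_pos": TCP position; "ee_rot": TCP orientation; "force": force on the tool from outside, world axes, zero at the start; "wrist_torque": the same for the moment, N m; "gripper_width": finger opening in mm.
Only numpy, scipy, OpenCV 4.12 (cv2) and the standard library are available. Lean on these libraries where they do the work, as an engineer would, in place of code of your own. Each camera call takes 0.05 s, during which the arm holds its last target.

## Working session

There is one attempt and no reset: what is moved stays moved. The work goes in short steps, Python scripts to look and compute and a tool call to move; the robot and the scene stay as the last step left them, time stands still between calls to the robot, and variables do not carry over. Pictures are saved under pics/ and viewed, and the job is handed in when it is done.

Besides the shell and the picture viewer there is one more tool, called by a JSON object that holds its "fn" and its "kwargs". carry_out: Moves the arm, as the interface text tells. Its arguments: {"type":"object","properties":{"steps":{"type":"array"}},"required":["steps"]}

```bash
ls; mkdir -p pics
python3 - <<'E'
from station import telemetry, optics
import cv2, numpy as np
print(telemetry.read_state())
for n in("scene","top"):
    c=optics.capture(n); np.savez(f"{n}0.npz",**c)
    cv2.imwrite(f"pics/{n}0.png",c["pixels"][:,:,::-1])
    print(n,c["fx"],c["fy"],c["cx"],c["cy"],c["eye"],c["orientation"])
E
```

```text
pics
{'time_s': 0.0, 'q': array([-6.99876920e+01,  2.83166019e+01,  7.71288338e+01,  8.65141415e-04,
        7.46302139e+01, -5.47346081e+00]), 'dq': array([-0.05718309, -0.03744212, -0.04709298, -0.10695763, -0.02826931,
       -0.12926261]), 'tau': array([ 3.49870854e-03, -8.78810263e+01, -3.81855083e+01,  7.09004793e-02,
        5.34544315e-02, -5.43075089e-05]), 'ee_pos': array([ 268.77938999, -563.80105138,  213.30957809]), 'ee_rot': array([[-4.38166635e-04,  9.02693944e-01,  4.30282990e-01],
       [ 1.24559289e-03,  4.30283190e-01, -9.02693095e-01],
       [-9.99999128e-01,  1.40427438e-04, -1.31292490e-03]]), 'force': array([ 0.16812344, -0.31737991, -0.85327513]), 'wrist_torque': array([ 0.01944697, -0.05289499, -0.01401458]), 'gripper_width': 91.27599835353507}
scene 515.6258043841106 515.6258043841106 310.063590028937 201.33112416907855 [-208.53743336 1174.85067353  960.39074967] [[-0.82058756 -0.29761439  0.4879157 ]
 [-0.57151798  0.43000486 -0.69890129]
 [-0.00180304 -0.8523623  -0.52294861]]
top 438.43038727621473 438.43038727621473 313.3421527134067 195.18026480724393 [ 339.31798426   82.07011554 1678.86765163] [[ 0.00982662 -0.99159591  0.12899993]
 [-0.99987087 -0.00810327  0.0138774 ]
 [-0.01271545 -0.12911964 -0.9915475 ]]
```

View pics/scene0.png

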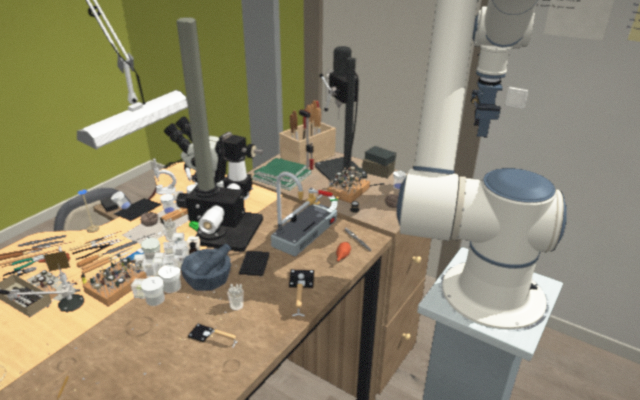

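View pics/top0.png

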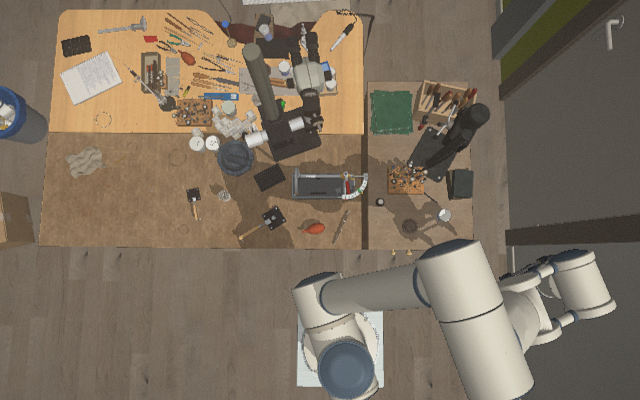

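The top view shows a dryer at about (330,185), with its red lever near (348,187) and the graduated arc near (360,185). There are two tray candidates: A at top (272,217) / scene (300,280), which looks larger, and B at top (194,195) / scene (205,332), which is smaller. I'll check both in close crops.

Run:
```python
import cv2, numpy as np
t=cv2.imread("pics/top0.png");s=cv2.imread("pics/scene0.png")
a=cv2.resize(t[160:260,170:390],None,fx=3.6,fy=3.6,interpolation=cv2.INTER_CUBIC)
cv2.imwrite("pics/topc.png",a)
b=cv2.resize(s[165:355,180:390],None,fx=3.1,fy=3.1,interpolation=cv2.INTER_CUBIC)
cv2.imwrite("pics/scc.png",b)
cv2.imwrite("pics/lev.png",cv2.resize(t[160:210,285:375],None,fx=8,fy=8,interpolation=cv2.INTER_CUBIC))
```

```text
(no output)
```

View pics/topc.png

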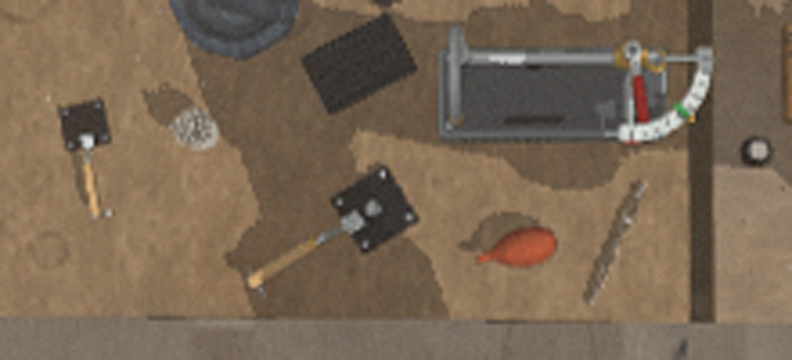

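View pics/scc.png

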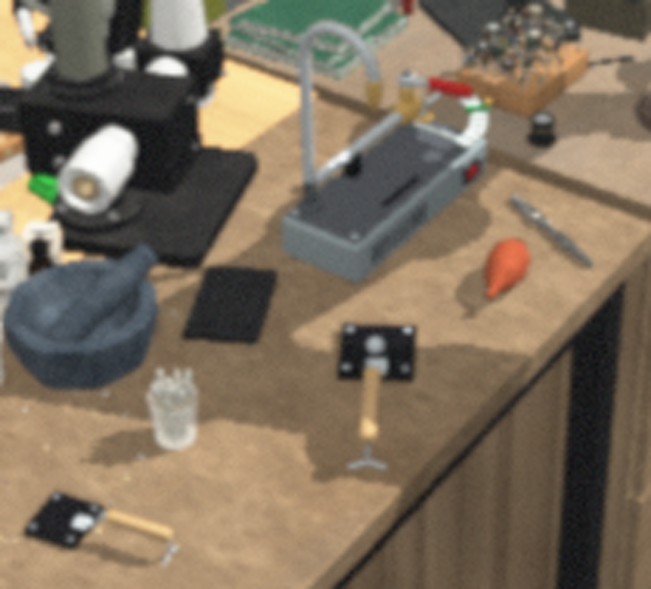

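View pics/lev.png

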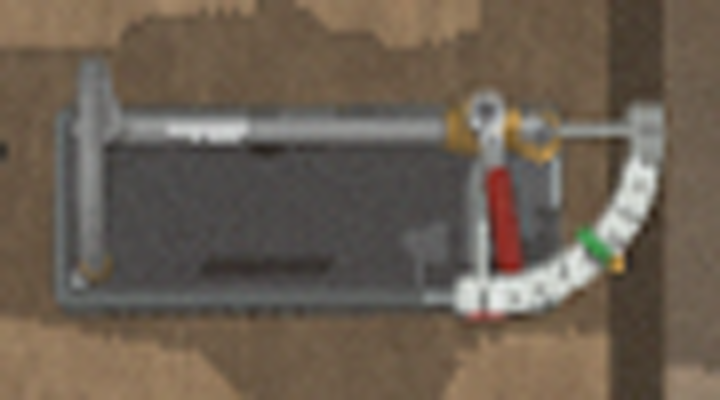

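```bash
cat > h.py <<'E'
import numpy as np, cv2
class Cam:
    def __init__(s,c):
        s.c=c; s.R=np.array(c["orientation"]); s.e=np.array(c["eye"]); s.f=float(c["fx"]); s.cx=float(c["cx"]); s.cy=float(c["cy"])
    def ray(s,p):
        return s.R@np.array([(p[0]-s.cx)/s.f,(p[1]-s.cy)/s.f,1.])
    def onz(s,p,z):
        d=s.ray(p); return s.e+d*(z-s.e[2])/d[2]
    def proj(s,X):
        v=s.R.T@(np.array(X)-s.e); return np.array([s.cx+s.f*v[0]/v[2],s.cy+s.f*v[1]/v[2]])
    def cloud(s):
        z=s.c["z_map"].astype(float); v,u=np.mgrid[:z.shape[0],:z.shape[1]]
        P=np.stack([(u-s.cx)/s.f*z,(v-s.cy)/s.f*z,z],-1)
        return P@s.R.T+s.e
def load(n): return Cam(dict(np.load(f"{n}.npz")))
def tri(c1,p1,c2,p2):
    A=[];b=[]
    for c,p in((c1,p1),(c2,p2)):
        d=c.ray(p);d/=np.linalg.norm(d);M=np.eye(3)-np.outer(d,d);A.append(M);b.append(M@c.e)
    A=np.vstack(A);b=np.hstack(b);x=np.linalg.lstsq(A,b,rcond=None)[0];return x,np.linalg.norm(A@x-b)
E
cat > m1.py <<'E'
from h import *
T=load("top0");S=load("scene0")
def blobs(c,roi,lo,hi,mn=4):
    hsv=cv2.cvtColor(c.c["pixels"],cv2.COLOR_RGB2HSV)
    m=cv2.inRange(hsv,np.array(lo),np.array(hi)); k=np.zeros_like(m);x0,y0,x1,y1=roi;k[y0:y1,x0:x1]=m[y0:y1,x0:x1]
    n,l,st,ce=cv2.connectedComponentsWithStats(k)
    return [(st[i],ce[i],l==i) for i in range(1,n) if st[i][4]>=mn]
for nm,c,roi in(("T",T,(285,160,375,210)),("S",S,(270,170,345,260))):
    for col,lo,hi in(("red",(0,120,60),(8,255,255)),("red2",(172,120,60),(180,255,255)),("green",(50,120,50),(80,255,255)),("brass",(15,110,100),(30,255,255))):
        for st,ce,m in blobs(c,roi,lo,hi):
            P=c.cloud()[m]; print(nm,col,st,ce.round(2),np.median(P,0).round(1))
            if col=="red":
                v,u=np.nonzero(m); q=np.stack([u,v],1)*1.; q-=q.mean(0); w=np.linalg.svd(q)[2][0]; t=q@w
                e1=ce+w*t.min(); e2=ce+w*t.max(); print("  ends",e1.round(1),e2.round(1), c.onz(e1,125).round(1),c.onz(e2,125).round(1),"c",c.onz(ce,125).round(1))
            if col=="green": print("  z76",c.onz(ce,76).round(1))
# cloud slabs of dryer case top
C=T.cloud()
for nm,c in(("T",T),("S",S)):
    C=c.cloud()
    if nm=="T": roi=C[150:215,280:375]
    else: roi=C[165:260,265:350]
    P=roi.reshape(-1,3)
    k=P[(P[:,2]>46)&(P[:,2]<58)]
    r=cv2.minAreaRect(k[:,:2].astype(np.float32)); print(nm,"case",len(k),r,np.median(k[:,2]))
E
python3 m1.py
```

```text
T red [346 181   4  13  39] [347.49 187.15] [572.6 -17.  125.3]
  ends [346.6 180.9] [348.3 193.1] [594.  -15.1 125. ] [550. -21. 125.] c [571.4 -18.1 125. ]
T green [358 189   3   3   5] [358.8 190.2] [568.6 -63.1  76.3]
  z76 [567.7 -63.   76. ]
T brass [341 173   3   6  15] [341.8 175.8] [ 6.173e+02 -2.000e-01  9.070e+01]
T brass [348 174   7   6  17] [350.29 177.18] [615.1 -26.6  80.6]
T brass [361 192   2   2   4] [361.5 192.5] [559.  -72.9  77.8]
S red [319 190  14   6  59] [325.22 192.73] [566.6 -16.7 121.1]
  ends [318.7 191.4] [332.  194.1] [582.9  -7.3 125. ] [538.7 -16.9 125. ] c [561.1 -12.1 125. ]
S red [330 218   4   5  10] [331.6 220.1] [535.  -11.   29.8]
  ends [333. 218.] [330.5 221.7] [461.7  97.  125. ] [457.2 117.4 125. ] c [459.1 108.7 125. ]
S red [337 242   8  18 117] [340.74 251.18] [420.2 115.5  31.5]
  ends [342.4 241.7] [339.3 259.4] [376.7 181.9 125. ] [341.9 253.3 125. ] c [357.6 221.  125. ]
S brass [327 187  13  12  47] [334.89 192.55] [ 626.4 -180.8   25.9]
S brass [298 192   5   8  30] [300.27 195.17] [530.9 162.4 213.6]
S brass [341 193   4   4   9] [342.67 194.89] [ 597.2 -180.1   20.2]
S brass [307 194   9  10  55] [311.35 198.35] [610.8  -6.9  88.5]
S brass [341 198   3   2   4] [342.   198.25] [ 597.9 -179.4    7.6]
S brass [316 201   4   3   6] [317.67 202.33] [607.8 -38.9  60.1]
T case 983 ((588.3696899414062, 67.18031311035156), (96.21879577636719, 237.32923889160156), 0.5904750823974609) 52.29896603934094
S case 1247 ((654.6941528320312, -41.155029296875), (313.4659118652344, 511.9402770996094), 34.15532684326172) 51.30165628487555
```

```bash
cat > m2.py <<'E'
from h import *
import sys
T=load("top0");S=load("scene0")
def pca(m):
    v,u=np.nonzero(m); q=np.stack([u,v],1)*1.; ce=q.mean(0); w=np.linalg.svd(q-ce)[2][0]; t=(q-ce)@w
    return ce,ce+w*t.min(),ce+w*t.max(),len(q)
hsv=cv2.cvtColor(T.c["pixels"],cv2.COLOR_RGB2HSV); 
for nm,c,(x0,y0,x1,y1),(px0,py0,px1,py1) in(("T",T,(235,215,268,245),(258,203,290,234)),("S",S,(288,280,310,312),(284,265,318,292))):
    rgb=c.c["pixels"].astype(int); hsv=cv2.cvtColor(c.c["pixels"],cv2.COLOR_RGB2HSV)
    # wood: brighter/orange
    roi=np.zeros(rgb.shape[:2],bool); roi[y0:y1,x0:x1]=1
    Z=c.cloud()
    wood=roi&(Z[...,2]>22)&(Z[...,2]<60)&(hsv[...,1]>90)
    ce,a,b,n=pca(wood); print(nm,"wood",n,ce.round(1),a.round(1),b.round(1),"onz43",c.onz(ce,43).round(1),c.onz(a,43).round(1),c.onz(b,43).round(1),"depth",np.median(Z[wood],0).round(1))
    roi[:]=0; roi[py0:py1,px0:px1]=1
    dark=(roi&(rgb.max(2)<60)).astype(np.uint8)*255
    dark=cv2.morphologyEx(dark,cv2.MORPH_CLOSE,np.ones((7,7)))
    n,l,st,cc=cv2.connectedComponentsWithStats(dark); i=1+np.argmax(st[1:,4]); cn=max(cv2.findContours((l==i).astype(np.uint8),0,1)[0],key=cv2.contourArea)
    W=np.array([c.onz(p[0],9)[:2] for p in cn],np.float32); r=cv2.minAreaRect(W); print("  plate",st[i],r)
E
python3 m2.py
```

```text
T wood 86 [248.4 232.6] [257.6 227. ] [238.7 238.6] onz43 [409.5 345.6  43. ] [430.7 311.9  43. ] [387.  381.2  43. ] depth [409.8 345.3  43.4]
  plate [262 207  22  23 278] ((467.875, 257.4726257324219), (65.37023162841797, 66.66783905029297), 31.861820220947266)
S wood 127 [299.2 296.1] [300.2 284. ] [298.2 307.2] onz43 [399.6 354.3  43. ] [425.4 313.9  43. ] [377.2 389.4  43. ] depth [400.5 351.8  41. ]
  plate [289 271  24  17 315] ((460.94073486328125, 263.162841796875), (64.18390655517578, 69.62518310546875), 34.67279052734375)
```

Tray A is the larger one, with a plate of about 68 mm and an 82 mm handle. Its grip is near (409,346) with a yaw of about -57.5°. The lever is at about 7°, the mark at about 45°, and the valve axis near (619,-12.5). I'll move above the lever now.

{"fn": "carry_out", "kwargs": {"steps": [{"translation": [0, 0.0357, -0.026], "delta_rot": [0, 0, 0], "fingers": 0}, {"translation": [0, 0.0357, -0.026], "delta_rot": [0, 0, 0], "fingers": 0}, {"translation": [0, 0.0357, -0.026], "delta_rot": [0, 0, 0], "fingers": 0}, {"translation": [0, 0.0357, -0.026], "delta_rot": [0, 0, 0], "fingers": 0}, {"translation": [0, 0.0357, -0.026], "delta_rot": [0, 0, 0], "fingers": 0}, {"translation": [0, 0.0357, -0.026], "delta_rot": [0, 0, 0], "fingers": 0}, {"translation": [0, 0.0357, -0.026], "delta_rot": [0, 0, 0], "fingers": 0}, {"translation": [0, 0.0357, -0.026], "delta_rot": [0, 0, 0], "fingers": 0}, {"translation": [0, 0.0357, -0.026], "delta_rot": [0, 0, 0], "fingers": 0}, {"translation": [0, 0.0357, -0.026], "delta_rot": [0, 0, 0], "fingers": 0}]}}

```text
time_s: 1.1
ee_pos: [483.1, -165.3, 210.9]
ee_rot: [[-0.003, 0.906, 0.423], [0.002, 0.423, -0.906], [-1.0, -0.001, -0.003]]
force: [0.8, -0.9, -0.9]
gripper_width: 91.3
```

{"fn": "carry_out", "kwargs": {"steps": [{"translation": [0, 0.034, -0.0245], "delta_rot": [0, 0, 0], "fingers": 0}, {"translation": [0, 0.034, -0.0245], "delta_rot": [0, 0, 0], "fingers": 0}, {"translation": [0, 0.034, -0.0245], "delta_rot": [0, 0, 0], "fingers": 0}, {"translation": [0, 0.033, -0.0245], "delta_rot": [0, 0, 0], "fingers": 0}, {"translation": [0, 0, 0], "delta_rot": [0.103, 0, 0], "fingers": 0}, {"translation": [0, 0, 0], "delta_rot": [0.103, 0, 0], "fingers": 0}, {"translation": [0, 0, 0], "delta_rot": [0.103, 0, 0], "fingers": 0}, {"translation": [0, 0, 0], "delta_rot": [0, 0, 0], "fingers": 0}]}}

```text
time_s: 1.9
ee_pos: [567.4, -5.4, 209.0]
ee_rot: [[-0.006, 0.992, 0.124], [0.004, 0.124, -0.992], [-1.0, -0.005, -0.004]]
force: [-0.2, 0.1, -0.0]
gripper_width: 91.0
```

{"fn": "carry_out", "kwargs": {"steps": [{"translation": [0.02, -0.0047, 0.0135], "delta_rot": [0, 0, 0], "fingers": 0}, {"translation": [0.03, 0, 0], "delta_rot": [0, 0, 0], "fingers": 0}, {"translation": [0, 0, 0], "delta_rot": [0, 0, 0], "fingers": 0}]}}

```text
time_s: 2.2
ee_pos: [564.3, -19.7, 158.2]
ee_rot: [[-0.005, 0.991, 0.134], [0.004, 0.134, -0.991], [-1.0, -0.004, -0.004]]
force: [-0.4, 0.1, 0.7]
gripper_width: 91.3
```

Run:
```python
from station import optics
import cv2
for n,(x0,y0,x1,y1) in(("top",(280,150,400,240)),("scene",(270,150,370,250))):
    c=optics.capture(n); cv2.imwrite(f"pics/{n}1.png",cv2.resize(c["pixels"][y0:y1,x0:x1,::-1],None,fx=5,fy=5,interpolation=cv2.INTER_CUBIC))
```

```text
(no output)
```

View pics/scene1.png

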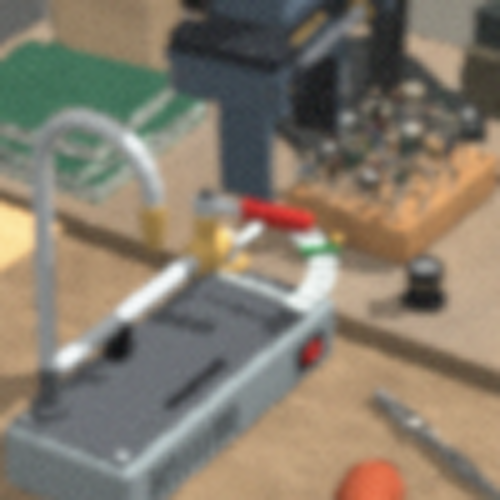

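Run:
```python
from h import *
S=load("scene0")
for P in([558,26,158],[570,-66,158],[564,-20,158],[619,-12,118],[564,-20,118]): print(P,((S.proj(P)-[270,150])*5).round())
```

```text
[558, 26, 158] [247. 195.]
[570, -66, 158] [311. 131.]
[564, -20, 158] [280. 162.]
[619, -12, 118] [201. 197.]
[564, -20, 118] [279. 217.]
```

View pics/top1.png

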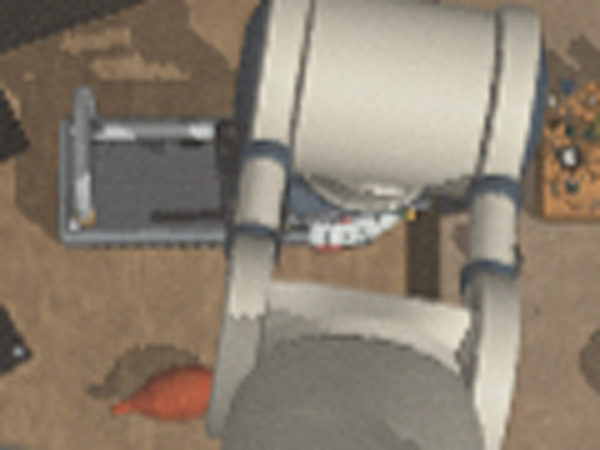

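In the scene crop the near fingertip is at (245,195) and the lever centre at (280,214). Both match their projections, so I'll descend and close.

{"fn": "carry_out", "kwargs": {"steps": [{"translation": [0.03, 0, 0], "delta_rot": [0, 0, 0], "fingers": 0}, {"translation": [0.028, 0, 0], "delta_rot": [0, 0, 0], "fingers": 0}, {"translation": [0, 0, 0], "delta_rot": [0, 0, 0], "fingers": 0}, {"translation": [0, 0, 0], "delta_rot": [0, 0, 0], "fingers": 1}, {"translation": [0, 0, 0], "delta_rot": [0, 0, 0], "fingers": 1}, {"translation": [0, 0, 0], "delta_rot": [0, 0, 0], "fingers": 1}, {"translation": [0, 0, 0], "delta_rot": [0, 0, 0], "fingers": 1}, {"translation": [0, 0, 0], "delta_rot": [0, 0, 0], "fingers": 1}, {"translation": [0, 0, 0], "delta_rot": [0, 0, 0], "fingers": 1}]}}

```text
time_s: 3.2
ee_pos: [573.4, -20.2, 114.2]
ee_rot: [[0.016, 0.99, 0.139], [0.001, 0.139, -0.99], [-1.0, 0.016, 0.001]]
force: [-0.3, 0.4, 0.8]
gripper_width: 46.1
```

Run:
```python
from station import telemetry
s=telemetry.read_state(); print({k:(np.round(v,2) if k!='x' else v) for k,v in s.items()} if (np:=__import__('numpy')) else 0)
```

```text
{'time_s': np.float64(3.2), 'q': array([-8.09, 30.43, 91.73,  0.21, 56.94, 73.82]), 'dq': array([ 0.05, -0.36, -0.09,  0.04,  0.19, -0.13]), 'tau': array([ 1.000e-02, -8.306e+01, -2.990e+01,  7.000e-02, -1.700e-01,
       -0.000e+00]), 'ee_pos': array([573.38, -20.24, 114.2 ]), 'ee_rot': array([[ 0.02,  0.99,  0.14],
       [ 0.  ,  0.14, -0.99],
       [-1.  ,  0.02,  0.  ]]), 'force': array([-0.28,  0.43,  0.77]), 'wrist_torque': array([-0.02,  0.  ,  0.05]), 'gripper_width': np.float64(46.07)}
```

Run:
```python
from station import optics,telemetry
import cv2
for n,(x0,y0,x1,y1) in(("scene",(270,130,390,250)),):
    c=optics.capture(n); cv2.imwrite(f"pics/{n}2.png",cv2.resize(c["pixels"][y0:y1,x0:x1,::-1],None,fx=5,fy=5,interpolation=cv2.INTER_CUBIC))
    cv2.imwrite(f"pics/{n}2f.png",c["pixels"][:,:,::-1])
s=telemetry.read_state(); print(s["ee_pos"],s["gripper_width"],s["q"])
```

```text
[573.36817823 -20.25597661 114.15479713] 42.304423053344834 [-8.09447823 30.42925379 91.73127991  0.20926246 56.93238875 73.82153558]
```

View pics/scene2.png

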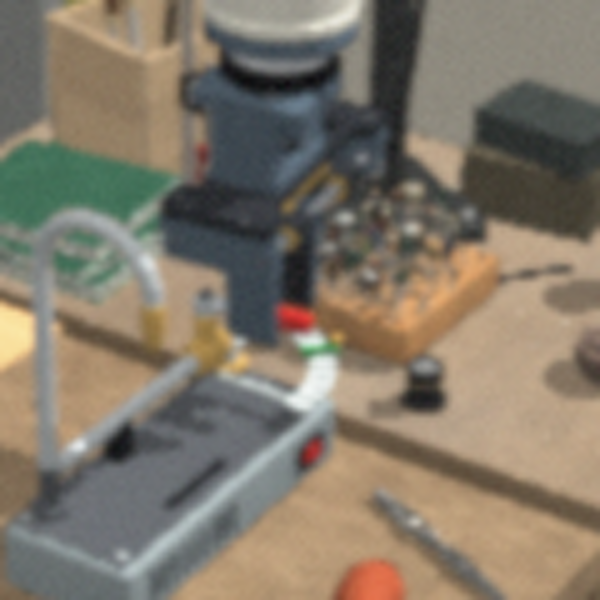

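View pics/scene2f.png

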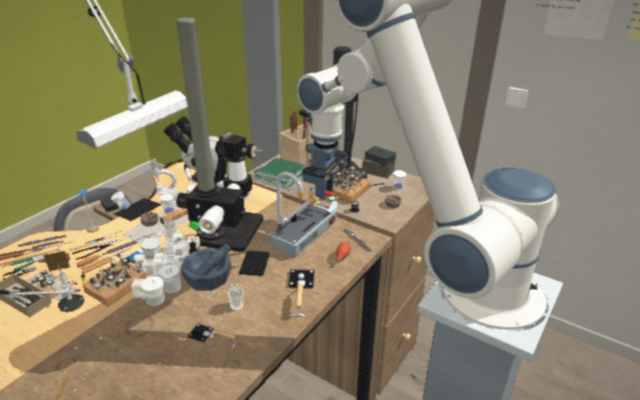

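No wrist force shows, but the pose stopped 15 mm high and 9 mm off in x. I'll reopen, correct in small steps and see whether it follows.

{"fn": "carry_out", "kwargs": {"steps": [{"translation": [0, 0, 0], "delta_rot": [0, 0, 0], "fingers": 0}, {"translation": [0, -0.0085, -0.0015], "delta_rot": [0, 0, -0.016], "fingers": 0}, {"translation": [0, 0, 0], "delta_rot": [0, 0, 0], "fingers": 0}]}}

```text
time_s: 3.55
ee_pos: [563.7, -19.9, 113.8]
ee_rot: [[-0.002, 0.99, 0.139], [-0.002, 0.139, -0.99], [-1.0, -0.002, 0.001]]
force: [0.1, 0.4, -0.0]
gripper_width: 63.1
```

{"fn": "carry_out", "kwargs": {"steps": [{"translation": [0.008, 0, 0], "delta_rot": [0, 0, 0], "fingers": 0}, {"translation": [0, 0, 0], "delta_rot": [0, 0, 0], "fingers": 0}]}}

```text
time_s: 3.75
ee_pos: [563.5, -19.9, 105.2]
ee_rot: [[-0.002, 0.99, 0.139], [-0.002, 0.139, -0.99], [-1.0, -0.002, 0.001]]
force: [-0.2, -0.6, 0.2]
gripper_width: 79.1
```

{"fn": "carry_out", "kwargs": {"steps": [{"translation": [0.006, 0, 0], "delta_rot": [0, 0, 0], "fingers": 0}, {"translation": [0, 0, 0], "delta_rot": [0, 0, 0], "fingers": 0}]}}

```text
time_s: 3.95
ee_pos: [563.4, -19.9, 98.3]
ee_rot: [[-0.002, 0.99, 0.139], [-0.001, 0.139, -0.99], [-1.0, -0.003, 0.001]]
force: [0.1, 0.5, 0.1]
gripper_width: 91.0
```

{"fn": "carry_out", "kwargs": {"steps": [{"translation": [0, 0, 0], "delta_rot": [0, 0, 0], "fingers": 1}, {"translation": [0, 0, 0], "delta_rot": [0, 0, 0], "fingers": 1}, {"translation": [0, 0, 0], "delta_rot": [0, 0, 0], "fingers": 1}, {"translation": [0, 0, 0], "delta_rot": [0, 0, 0], "fingers": 1}, {"translation": [0, 0, 0], "delta_rot": [0, 0, 0], "fingers": 1}, {"translation": [0, 0, 0], "delta_rot": [0, 0, 0], "fingers": 1}, {"translation": [0, 0, 0], "delta_rot": [0, 0, 0], "fingers": 1}, {"translation": [0, 0, 0], "delta_rot": [0, 0, 0], "fingers": 1}, {"translation": [0, 0, 0], "delta_rot": [0, 0, 0], "fingers": 1}]}}

```text
time_s: 4.85
ee_pos: [563.7, -20.0, 98.5]
ee_rot: [[-0.002, 0.99, 0.139], [-0.002, 0.139, -0.99], [-1.0, -0.002, 0.001]]
force: [-0.8, -0.7, -0.8]
gripper_width: 22.2
```

{"fn": "carry_out", "kwargs": {"steps": [{"translation": [0, 0, 0], "delta_rot": [0, 0, 0], "fingers": 1}, {"translation": [0, 0, 0], "delta_rot": [0, 0, 0], "fingers": 1}, {"translation": [0, 0, 0], "delta_rot": [0, 0, 0], "fingers": 1}, {"translation": [0, 0, 0], "delta_rot": [0, 0, 0], "fingers": 1}]}}

```text
time_s: 5.25
ee_pos: [563.7, -20.3, 98.5]
ee_rot: [[-0.002, 0.99, 0.138], [-0.002, 0.138, -0.99], [-1.0, -0.002, 0.002]]
force: [-0.3, 0.4, 0.4]
gripper_width: 11.9
```

Run:
```python
from h import *
T=load("top0");S=load("scene0")
hsv=cv2.cvtColor(S.c["pixels"],cv2.COLOR_RGB2HSV); m=cv2.inRange(hsv,(45,60,40),(85,255,255)); k=np.zeros_like(m); k[190:210,325:345]=m[190:210,325:345]
v,u=np.nonzero(k); ps=(u.mean(),v.mean()); print(len(u),ps,S.onz(ps,75))
hsv=cv2.cvtColor(T.c["pixels"],cv2.COLOR_RGB2HSV); m=cv2.inRange(hsv,(45,60,40),(85,255,255)); k=np.zeros_like(m); k[180:200,350:370]=m[180:200,350:370]
v,u=np.nonzero(k); pt=(u.mean(),v.mean()); print(len(u),pt,T.onz(pt,76), tri(T,pt,S,ps))
print("screw",T.onz((361.7,192.6),82))
# valve axis: top knob centre in crop lev (487,110)
print("axis",T.onz((285+486/8-.4,160+110/8-.4),128))
```

```text
12 (np.float64(333.25), np.float64(199.25)) [562.0495108  -62.84127413  75.        ]
9 (np.float64(358.77777777777777), np.float64(190.0)) [568.48424213 -62.87575993  76.        ] (array([566.40246024, -64.49401853,  73.06397446]), np.float64(4.008461465665797))
screw [558.07197544 -73.01257076  82.        ]
axis [620.99432584 -10.27800846 128.        ]
```

{"fn": "carry_out", "kwargs": {"steps": [{"translation": [0, 0.0001, 0.0036], "delta_rot": [-0.065, 0, 0], "fingers": 1}, {"translation": [0, 0.0001, 0.0036], "delta_rot": [-0.065, 0, 0], "fingers": 1}, {"translation": [0, 0.0001, 0.0036], "delta_rot": [-0.065, 0, 0], "fingers": 1}, {"translation": [0, 0.0001, 0.0036], "delta_rot": [-0.065, 0, 0], "fingers": 1}, {"translation": [0, 0.0001, 0.0036], "delta_rot": [-0.065, 0, 0], "fingers": 1}, {"translation": [0, 0, 0], "delta_rot": [0, 0, 0], "fingers": 1}, {"translation": [0, 0, 0], "delta_rot": [0, 0, 0], "fingers": 1}]}}

```text
time_s: 5.95
ee_pos: [569.4, -38.3, 98.5]
ee_rot: [[-0.001, 0.89, 0.456], [-0.002, 0.456, -0.89], [-1.0, -0.002, 0.001]]
force: [-0.6, 0.2, 0.5]
gripper_width: 12.1
```

{"fn": "carry_out", "kwargs": {"steps": [{"translation": [0, 0.0002, 0.0034], "delta_rot": [-0.061, 0, 0], "fingers": 1}, {"translation": [0, 0.0002, 0.0034], "delta_rot": [-0.061, 0, 0], "fingers": 1}, {"translation": [0, 0.0002, 0.0034], "delta_rot": [-0.061, 0, 0], "fingers": 1}, {"translation": [0, 0.0002, 0.0034], "delta_rot": [-0.061, 0, 0], "fingers": 1}, {"translation": [0, 0.0002, 0.0034], "delta_rot": [-0.061, 0, 0], "fingers": 1}, {"translation": [0, 0, 0], "delta_rot": [0, 0, 0], "fingers": 1}, {"translation": [0, 0, 0], "delta_rot": [0, 0, 0], "fingers": 1}]}}

```text
time_s: 6.65
ee_pos: [579.3, -51.9, 98.5]
ee_rot: [[-0.002, 0.714, 0.701], [-0.004, 0.701, -0.714], [-1.0, -0.004, 0.001]]
force: [-1.5, -1.7, 1.1]
gripper_width: 11.7
```

{"fn": "carry_out", "kwargs": {"steps": [{"translation": [0, 0, 0], "delta_rot": [0, 0, 0], "fingers": 0}, {"translation": [0, 0, 0], "delta_rot": [0, 0, 0], "fingers": 0}, {"translation": [0, 0, 0], "delta_rot": [0, 0, 0], "fingers": 0}, {"translation": [0, 0, 0], "delta_rot": [0, 0, 0], "fingers": 0}, {"translation": [0, 0, 0], "delta_rot": [0, 0, 0], "fingers": 0}, {"translation": [-0.02, 0, 0], "delta_rot": [0, 0, 0], "fingers": 0}, {"translation": [-0.035, 0, 0], "delta_rot": [0, 0, 0], "fingers": 0}, {"translation": [-0.04, 0, 0], "delta_rot": [0, 0, 0], "fingers": 0}, {"translation": [-0.02, 0, 0], "delta_rot": [0, 0, 0], "fingers": 0}, {"translation": [0, 0, 0], "delta_rot": [0, 0, 0], "fingers": 0}]}}

```text
time_s: 7.65
ee_pos: [578.4, -50.2, 216.7]
ee_rot: [[-0.005, 0.717, 0.697], [-0.002, 0.697, -0.717], [-1.0, -0.005, -0.002]]
force: [0.2, 0.7, -0.8]
gripper_width: 89.0
```

{"fn": "carry_out", "kwargs": {"steps": [{"translation": [0, -0.0287, -0.0279], "delta_rot": [0, 0, 0], "fingers": 0}, {"translation": [0, -0.0287, -0.0279], "delta_rot": [0, 0, 0], "fingers": 0}, {"translation": [0, -0.0287, -0.0279], "delta_rot": [0, 0, 0], "fingers": 0}, {"translation": [0, -0.0287, -0.0279], "delta_rot": [0, 0, 0], "fingers": 0}, {"translation": [0, 0, 0], "delta_rot": [-0.14, 0, 0], "fingers": 0}, {"translation": [0, 0, 0], "delta_rot": [-0.14, 0, 0], "fingers": 0}, {"translation": [0, 0, 0], "delta_rot": [-0.14, 0, 0], "fingers": 0}, {"translation": [0, 0, 0], "delta_rot": [-0.14, 0, 0], "fingers": 0}, {"translation": [0, 0, 0], "delta_rot": [-0.14, 0, 0], "fingers": 0}, {"translation": [0, 0, 0], "delta_rot": [-0.14, 0, 0], "fingers": 0}]}}

```text
time_s: 8.65
ee_pos: [407.1, -48.4, 209.6]
ee_rot: [[-0.013, -0.068, 0.998], [0.0, 0.998, 0.068], [-1.0, 0.001, -0.013]]
force: [0.1, 0.3, -0.4]
gripper_width: 91.1
```

Run:
```python
from station import optics
import cv2
for n,(x0,y0,x1,y1) in(("top",(280,150,390,240)),("scene",(270,150,370,250))):
    c=optics.capture(n); cv2.imwrite(f"pics/{n}3.png",cv2.resize(c["pixels"][y0:y1,x0:x1,::-1],None,fx=6,fy=6,interpolation=cv2.INTER_CUBIC))
```

```text
(no output)
```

View pics/top3.png

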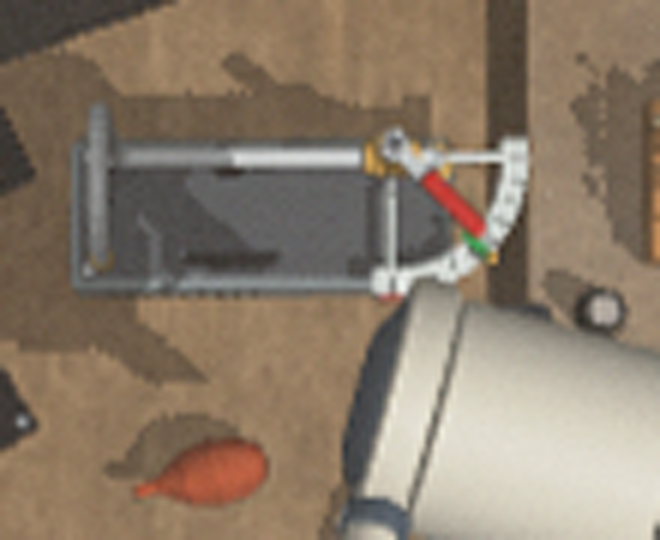

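View pics/scene3.png

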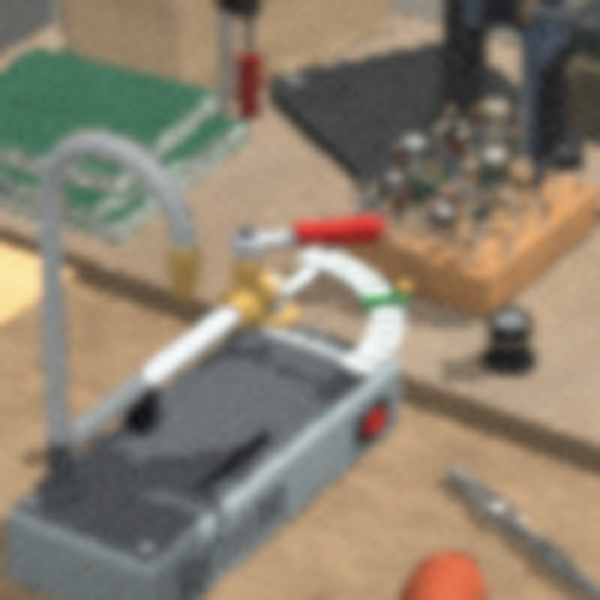

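Run:
```python
from station import optics
from h import *
for n,roi in (("top",(330,165,375,200)),("scene",(310,180,345,202))):
    c=Cam(optics.capture(n)); np.savez(f"{n}3.npz",**c.c)
    hsv=cv2.cvtColor(c.c["pixels"],cv2.COLOR_RGB2HSV); m=cv2.inRange(hsv,(0,120,60),(8,255,255)); k=np.zeros_like(m); x0,y0,x1,y1=roi;k[y0:y1,x0:x1]=m[y0:y1,x0:x1]
    v,u=np.nonzero(k); q=np.stack([u,v],1)*1.; ce=q.mean(0); w=np.linalg.svd(q-ce)[2][0]; t=(q-ce)@w
    z=125 if n=="top" else 121
    a,b=c.onz(ce+w*t.min(),z),c.onz(ce+w*t.max(),z); d=b-a; m0=c.onz(ce,z)
    print(n,len(u),m0.round(1),a.round(),b.round(),np.degrees(np.arctan2(d[1],d[0])), [np.degrees(np.arctan2(A[1]-m0[1],A[0]-m0[0])) for A in((619,-12.5),(621,-10.3))])
    g=cv2.inRange(hsv,(45,60,40),(85,255,255)); k[:]=0; k[180:205,330:375]=g[180:205,330:375]; v,u=np.nonzero(k); P=c.onz((u.mean(),v.mean()),75); print(len(u),P,[np.degrees(np.arctan2(A[1]-P[1],A[0]-P[0])) for A in((619,-12.5),(621,-10.3))])
```

```text
top 42 [584.7 -46.3 125. ] [600. -30. 125.] [569. -63. 125.] -133.6983932780701 [np.float64(44.59311858384471), np.float64(44.77534109281371)]
8 [567.69834167 -63.3211724   75.        ] [np.float64(44.7304264587726), np.float64(44.848850684610255)]
scene 62 [577.4 -46.4 121. ] [598. -32. 121.] [561. -58. 121.] -145.47696943265612 [np.float64(39.19562652216625), np.float64(39.64223439043043)]
11 [562.51982505 -60.93440922  75.        ] [np.float64(40.61464325710075), np.float64(40.88728723661074)]
```

Both views show the lever within about 1.5° of the mark. Now I'll move to the tray.

{"fn": "carry_out", "kwargs": {"steps": [{"translation": [0, 0.0437, 0.0025], "delta_rot": [0, 0, 0], "fingers": 0}, {"translation": [0, 0.0437, 0.0025], "delta_rot": [0, 0, 0], "fingers": 0}, {"translation": [0, 0.0437, 0.0025], "delta_rot": [0, 0, 0], "fingers": 0}, {"translation": [0, 0.0437, 0.0025], "delta_rot": [0, 0, 0], "fingers": 0}, {"translation": [0, 0.0437, 0.0025], "delta_rot": [0, 0, 0], "fingers": 0}, {"translation": [0, 0.0437, 0.0025], "delta_rot": [0, 0, 0], "fingers": 0}, {"translation": [0, 0.0437, 0.0025], "delta_rot": [0, 0, 0], "fingers": 0}, {"translation": [0, 0.0437, 0.0025], "delta_rot": [0, 0, 0], "fingers": 0}, {"translation": [0, 0.02, 0.0025], "delta_rot": [0, 0, 0], "fingers": 0}, {"translation": [0, 0, 0], "delta_rot": [0, 0, 0], "fingers": 0}]}}

```text
time_s: 9.85
ee_pos: [416.7, 335.8, 207.5]
ee_rot: [[-0.011, -0.004, 1.0], [0.0, 1.0, 0.004], [-1.0, 0.0, -0.011]]
force: [0.4, -0.4, -0.4]
gripper_width: 91.2
```

{"fn": "carry_out", "kwargs": {"steps": [{"translation": [0, 0, 0], "delta_rot": [-0.125, 0, 0], "fingers": 0}, {"translation": [0, 0, 0], "delta_rot": [-0.125, 0, 0], "fingers": 0}, {"translation": [0, 0, 0], "delta_rot": [-0.125, 0, 0], "fingers": 0}, {"translation": [0, 0, 0], "delta_rot": [-0.125, 0, 0], "fingers": 0}, {"translation": [0, 0, 0], "delta_rot": [0, 0, 0], "fingers": 0}]}}

```text
time_s: 10.35
ee_pos: [415.7, 333.0, 205.7]
ee_rot: [[-0.013, -0.484, 0.875], [-0.002, 0.875, 0.484], [-1.0, 0.004, -0.013]]
force: [-0.5, 0.2, -0.7]
gripper_width: 91.6
```

{"fn": "carry_out", "kwargs": {"steps": [{"translation": [0, 0.014, 0.0007], "delta_rot": [-0.061, -0.0124, -0.0045], "fingers": 0}, {"translation": [0, 0, 0], "delta_rot": [0, 0, 0], "fingers": 0}, {"translation": [0.03, 0, 0], "delta_rot": [0, 0, 0], "fingers": 0}, {"translation": [0.03, 0, 0], "delta_rot": [0, 0, 0], "fingers": 0}, {"translation": [0.03, 0, 0], "delta_rot": [0, 0, 0], "fingers": 0}, {"translation": [0.015, 0, 0], "delta_rot": [0, 0, 0], "fingers": 0}, {"translation": [0, 0, 0], "delta_rot": [0, 0, 0], "fingers": 0}]}}

```text
time_s: 11.05
ee_pos: [411.2, 341.8, 98.0]
ee_rot: [[0.001, -0.5, 0.866], [0.0, 0.866, 0.5], [-1.0, -0.0, 0.001]]
force: [-0.2, -0.7, 1.3]
gripper_width: 91.2
```

Run:
```python
from station import optics
import cv2
for n,(x0,y0,x1,y1) in(("top",(220,190,320,260)),("scene",(250,210,370,330))):
    c=optics.capture(n); cv2.imwrite(f"pics/{n}4.png",cv2.resize(c["pixels"][y0:y1,x0:x1,::-1],None,fx=5,fy=5,interpolation=cv2.INTER_CUBIC))
```

```text
(no output)
```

View pics/scene4.png

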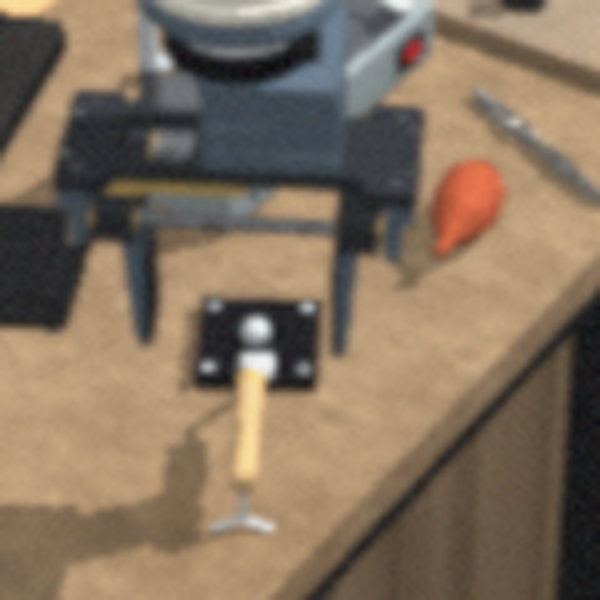

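The fingertips at crop (145,340) and (340,350) straddle the tray handle at (250,430). I'll fine-correct and descend.

{"fn": "carry_out", "kwargs": {"steps": [{"translation": [0.01, 0.0041, 0.0004], "delta_rot": [-0.044, 0, 0], "fingers": 0}, {"translation": [0, 0, 0], "delta_rot": [0, 0, 0], "fingers": 0}, {"translation": [0.02, 0, 0], "delta_rot": [0, 0, 0], "fingers": 0}, {"translation": [0.02, 0, 0], "delta_rot": [0, 0, 0], "fingers": 0}, {"translation": [0.012, 0, 0], "delta_rot": [0, 0, 0], "fingers": 0}, {"translation": [0, 0, 0], "delta_rot": [0, 0, 0], "fingers": 0}]}}

```text
time_s: 11.75
ee_pos: [415.5, 348.2, 43.7]
ee_rot: [[0.013, -0.529, 0.849], [0.008, 0.849, 0.529], [-1.0, -0.0, 0.015]]
force: [0.7, 0.7, 0.2]
gripper_width: 91.0
```

{"fn": "carry_out", "kwargs": {"steps": [{"translation": [0, 0.001, -0.0065], "delta_rot": [-0.007, 0.0153, 0], "fingers": 0}, {"translation": [0, 0, 0], "delta_rot": [0, 0, 0], "fingers": 0}, {"translation": [0.008, 0, 0], "delta_rot": [0, 0, 0], "fingers": 0}, {"translation": [0, 0, 0], "delta_rot": [0, 0, 0], "fingers": 0}, {"translation": [0.008, 0, 0], "delta_rot": [0, 0, 0], "fingers": 0}, {"translation": [0, 0, 0], "delta_rot": [0, 0, 0], "fingers": 0}]}}

```text
time_s: 12.35
ee_pos: [410.3, 346.2, 29.5]
ee_rot: [[0.002, -0.534, 0.846], [0.001, 0.846, 0.534], [-1.0, -0.0, 0.002]]
force: [-0.1, -0.3, 0.2]
gripper_width: 91.0
```

{"fn": "carry_out", "kwargs": {"steps": [{"translation": [0.007, 0, -0.0008], "delta_rot": [0, 0, 0], "fingers": 0}, {"translation": [0, 0, 0], "delta_rot": [0, 0, 0], "fingers": 0}, {"translation": [0.005, 0, 0], "delta_rot": [0, 0, 0], "fingers": 0}, {"translation": [0, 0, 0], "delta_rot": [0, 0, 0], "fingers": 0}]}}

```text
time_s: 12.75
ee_pos: [409.5, 345.7, 16.1]
ee_rot: [[0.002, -0.534, 0.846], [0.001, 0.846, 0.534], [-1.0, -0.0, 0.002]]
force: [0.6, -0.1, 0.6]
gripper_width: 91.0
```

Run:
```python
from station import optics
import cv2
for n,(x0,y0,x1,y1) in(("top",(220,190,320,260)),("scene",(250,230,350,330))):
    c=optics.capture(n); cv2.imwrite(f"pics/{n}5.png",cv2.resize(c["pixels"][y0:y1,x0:x1,::-1],None,fx=6,fy=6,interpolation=cv2.INTER_CUBIC))
```

```text
(no output)
```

View pics/scene5.png

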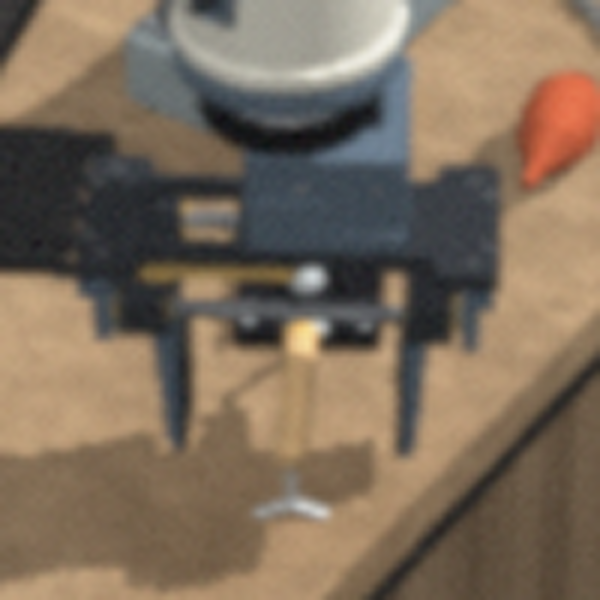

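The handle at crop x≈293 is centred between the fingers (180 and 407), so I'll close.

{"fn": "carry_out", "kwargs": {"steps": [{"translation": [0, 0, 0], "delta_rot": [0, 0, 0], "fingers": 1}, {"translation": [0, 0, 0], "delta_rot": [0, 0, 0], "fingers": 1}, {"translation": [0, 0, 0], "delta_rot": [0, 0, 0], "fingers": 1}, {"translation": [0, 0, 0], "delta_rot": [0, 0, 0], "fingers": 1}, {"translation": [0, 0, 0], "delta_rot": [0, 0, 0], "fingers": 1}, {"translation": [0, 0, 0], "delta_rot": [0, 0, 0], "fingers": 1}, {"translation": [0, 0, 0], "delta_rot": [0, 0, 0], "fingers": 1}, {"translation": [0, 0, 0], "delta_rot": [0, 0, 0], "fingers": 1}, {"translation": [0, 0, 0], "delta_rot": [0, 0, 0], "fingers": 1}, {"translation": [0, 0, 0], "delta_rot": [0, 0, 0], "fingers": 1}]}}

```text
time_s: 13.85
ee_pos: [410.1, 346.1, 17.2]
ee_rot: [[0.003, -0.534, 0.846], [0.002, 0.846, 0.534], [-1.0, -0.0, 0.004]]
force: [-0.1, -0.7, -0.3]
gripper_width: 14.0
```

{"fn": "carry_out", "kwargs": {"steps": [{"translation": [0, 0, 0], "delta_rot": [0, 0, 0], "fingers": 1}, {"translation": [0, 0, 0], "delta_rot": [0, 0, 0], "fingers": 1}, {"translation": [0, 0, 0], "delta_rot": [0, 0, 0], "fingers": 1}, {"translation": [0, 0, 0], "delta_rot": [0, 0, 0], "fingers": 1}, {"translation": [0, 0, 0], "delta_rot": [0, 0, 0], "fingers": 1}]}}

```text
time_s: 14.35
ee_pos: [410.1, 346.1, 17.2]
ee_rot: [[0.003, -0.534, 0.846], [0.002, 0.846, 0.534], [-1.0, -0.0, 0.004]]
force: [0.3, -0.3, 0.5]
gripper_width: 13.4
```

{"fn": "carry_out", "kwargs": {"steps": [{"translation": [-0.003, 0, 0], "delta_rot": [0, 0, 0], "fingers": 1}, {"translation": [-0.005, 0, 0], "delta_rot": [0, 0, 0], "fingers": 1}, {"translation": [-0.007, 0, 0], "delta_rot": [0, 0, 0], "fingers": 1}, {"translation": [-0.008, 0, 0], "delta_rot": [0, 0, 0], "fingers": 1}, {"translation": [-0.008, 0, 0], "delta_rot": [0, 0, 0], "fingers": 1}, {"translation": [-0.005, 0, 0], "delta_rot": [0, 0, 0], "fingers": 1}, {"translation": [0, 0, 0], "delta_rot": [0, 0, 0], "fingers": 1}]}}

```text
time_s: 15.05
ee_pos: [410.1, 346.2, 57.1]
ee_rot: [[0.004, -0.534, 0.846], [0.002, 0.846, 0.534], [-1.0, -0.0, 0.004]]
force: [0.1, -0.1, -1.3]
gripper_width: 13.9
```

Run:
```python
from station import optics
import cv2
for n,(x0,y0,x1,y1) in(("scene",(240,200,360,320)),):
    c=optics.capture(n); cv2.imwrite(f"pics/{n}6.png",cv2.resize(c["pixels"][y0:y1,x0:x1,::-1],None,fx=5,fy=5,interpolation=cv2.INTER_CUBIC))
```

```text
(no output)
```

View pics/scene6.png

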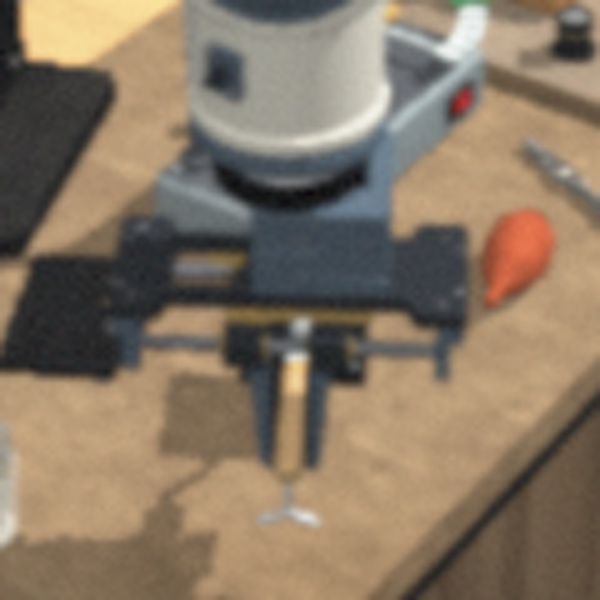

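The tray is clear of the bench and looks level, with its shadow separated at (200,420). I'll continue lifting.

{"fn": "carry_out", "kwargs": {"steps": [{"translation": [-0.005, 0, 0], "delta_rot": [0, 0, 0], "fingers": 1}, {"translation": [-0.008, 0, 0], "delta_rot": [0, 0, 0], "fingers": 1}, {"translation": [-0.01, 0, 0], "delta_rot": [0, 0, 0], "fingers": 1}, {"translation": [-0.01, 0, 0], "delta_rot": [0, 0, 0], "fingers": 1}, {"translation": [-0.01, 0, 0], "delta_rot": [0, 0, 0], "fingers": 1}, {"translation": [-0.01, 0, 0], "delta_rot": [0, 0, 0], "fingers": 1}, {"translation": [-0.01, 0, 0], "delta_rot": [0, 0, 0], "fingers": 1}, {"translation": [-0.01, 0, 0], "delta_rot": [0, 0, 0], "fingers": 1}, {"translation": [-0.008, 0, 0], "delta_rot": [0, 0, 0], "fingers": 1}, {"translation": [-0.004, 0, 0], "delta_rot": [0, 0, 0], "fingers": 1}]}}

```text
time_s: 16.1
ee_pos: [409.4, 345.8, 149.3]
ee_rot: [[0.003, -0.534, 0.846], [0.002, 0.846, 0.534], [-1.0, -0.0, 0.004]]
force: [-0.5, -1.2, -1.7]
gripper_width: 13.9
```

Run:
```python
from station import optics
from h import *
# nozzle position by both views, before: brass mask top0/scene3
for n in("top0","top3","scene0","scene3"):
    c=load(n); hsv=cv2.cvtColor(c.c["pixels"],cv2.COLOR_RGB2HSV); m=cv2.inRange(hsv,(12,70,70),(32,255,255)); k=np.zeros_like(m)
    x0,y0,x1,y1=(290,186,305,202) if n[0]=="t" else (292,185,308,205); k[y0:y1,x0:x1]=m[y0:y1,x0:x1]; v,u=np.nonzero(k)
    Z=c.cloud()[k>0]; s=Z[:,2]>150; print(n,len(u),u.mean(),v.mean(),v.max(), np.median(Z[s],0) if s.any() else None)
    if n[0]=="s": print(c.onz((u.mean(),v.mean()),211), [c.proj(P) for P in([537.4,158.7,211],[537.4,158.7,196])])
    else: print(c.proj([537.4,158.7,230]))
c=Cam(optics.capture("top")); cv2.imwrite("pics/top7.png",cv2.resize(c.c["pixels"][160:260,220:340,::-1],None,fx=6,fy=6,interpolation=cv2.INTER_CUBIC))
c=Cam(optics.capture("scene")); cv2.imwrite("pics/scene7.png",cv2.resize(c.c["pixels"][160:290,240:370,::-1],None,fx=4.5,fy=4.5,interpolation=cv2.INTER_CUBIC))
```

```text
top0 58 295.1551724137931 197.56896551724137 201 [533.53716954 155.64313422 228.8826564 ]
[296.48778805 192.19564525]
top3 57 295.140350877193 197.5438596491228 201 [532.46899469 153.9737447  231.40051603]
[296.48778805 192.19564525]
scene0 225 299.1333333333333 196.04888888888888 204 [530.10075418 161.92364033 214.40550901]
[532.37222636 167.47215745 211.        ] [array([299.50955537, 194.22684385]), array([299.57518734, 198.73753975])]
scene3 227 299.24229074889865 195.87665198237886 204 [529.41647272 162.86717695 214.27435633]
[532.67428131 166.52920473 211.        ] [array([299.50955537, 194.22684385]), array([299.57518734, 198.73753975])]
```

View pics/top7.png

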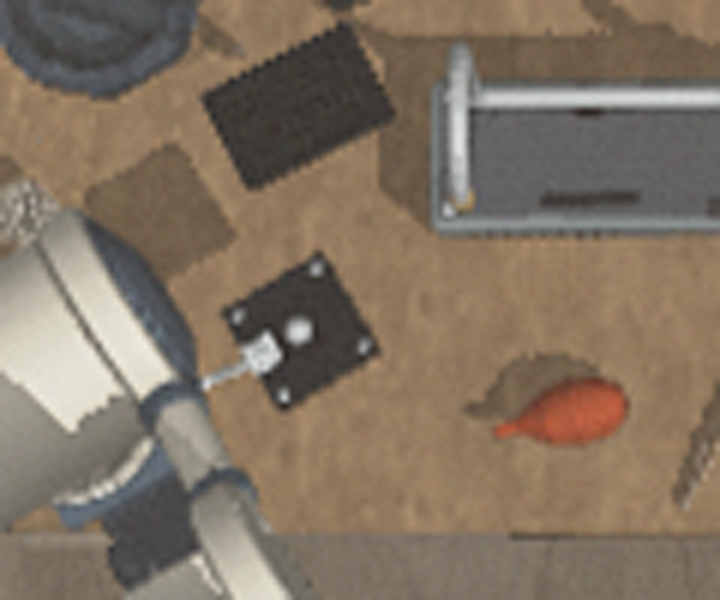

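View pics/scene7.png

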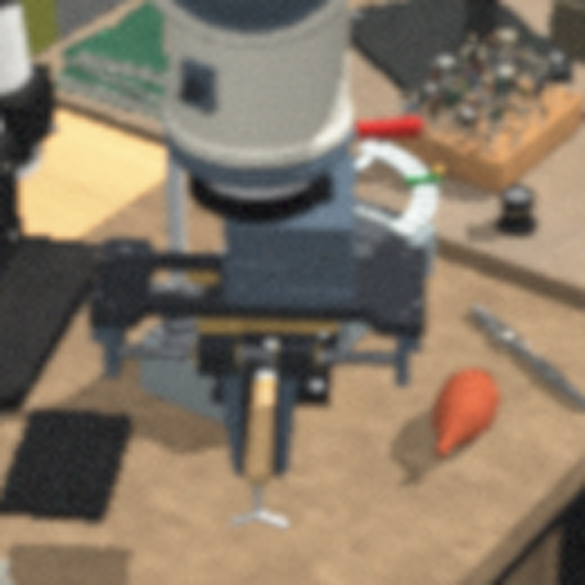

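```bash
cat > m3.py <<'E'
from station import optics,telemetry
from h import *
import sys
z0=float(sys.argv[1]); x0,y0,x1,y1=map(int,sys.argv[2:6])
s=telemetry.read_state(); print(s["ee_pos"].round(1),s["time_s"])
c=Cam(optics.capture("top")); rgb=c.c["pixels"].astype(int); Z=c.cloud()
roi=np.zeros(rgb.shape[:2],bool); roi[y0:y1,x0:x1]=1
m=roi&(rgb.max(2)<75)&(abs(Z[...,2]-z0)<15)
P=Z[m]; A=np.c_[P[:,:2]-P[:,:2].mean(0),np.ones(len(P))]; k=np.linalg.lstsq(A,P[:,2],rcond=None)[0]; r=P[:,2]-A@k
print("plate n",len(P),"c",P.mean(0).round(1),"slopes",k[:2].round(4),"rms",r.std().round(2), cv2.minAreaRect(P[:,:2].astype(np.float32)))
v,u=np.nonzero(m); h=cv2.convexHull(np.stack([u,v],1).astype(np.int32)); W=np.array([c.onz(p[0],z0)[:2] for p in h],np.float32); print("hull rect",cv2.minAreaRect(W))
hm=np.zeros(rgb.shape[:2],np.uint8); cv2.fillConvexPoly(hm,h,1)
b=(hm>0)&(rgb.min(2)>95); n,l,st,ce=cv2.connectedComponentsWithStats(b.astype(np.uint8))
for i in range(1,n): print(st[i],ce[i].round(1),c.onz(ce[i],z0+8).round(1))
np.savez("top_last.npz",**c.c)
E
python3 m3.py 141 250 195 290 232
```

```text
[409.4 345.8 148.9] 16.2
plate n 274 c [469.4 255.  141.1] slopes [-0.0026  0.0006] rms 3.71 ((468.2208557128906, 256.72955322265625), (66.82296752929688, 68.64176940917969), 32.947696685791016)
hull rect ((467.8952941894531, 256.70831298828125), (66.92585754394531, 68.01228332519531), 31.778352737426758)
[272 204   2   2   4] [272.5 204.5] [504.2 246.7 149. ]
[259 212   2   2   3] [259.3 212.3] [476.1 292.3 149. ]
[268 213   4   5  17] [269.5 214.6] [468.3 256.5 149. ]
[260 215   7   8  33] [263.2 218.5] [454.7 278.1 149. ]
[280 217   2   2   3] [280.3 217.3] [459.2 218.2 149. ]
[266 225   2   2   4] [266.5 225.5] [430.2 266.  149. ]
```

{"fn": "carry_out", "kwargs": {"steps": [{"translation": [-0.004, -0.003, 0.0003], "delta_rot": [0, 0, 0], "fingers": 1}, {"translation": [-0.005, -0.006, 0.0003], "delta_rot": [0, 0, 0], "fingers": 1}, {"translation": [-0.003, -0.009, 0.0005], "delta_rot": [0, 0, 0], "fingers": 1}, {"translation": [0, -0.01, 0.0005], "delta_rot": [0, 0, 0], "fingers": 1}, {"translation": [0, -0.01, 0.0005], "delta_rot": [0, 0, 0], "fingers": 1}, {"translation": [0, -0.01, 0.0005], "delta_rot": [0, 0, 0], "fingers": 1}, {"translation": [0, -0.01, 0.0005], "delta_rot": [0, 0, 0], "fingers": 1}, {"translation": [0, -0.01, 0.0005], "delta_rot": [0, 0, 0], "fingers": 1}, {"translation": [0, -0.007, 0.0005], "delta_rot": [0, 0, 0], "fingers": 1}, {"translation": [0, -0.004, 0], "delta_rot": [0, 0, 0], "fingers": 1}]}}

```text
time_s: 17.25
ee_pos: [458.5, 273.9, 159.8]
ee_rot: [[0.0, -0.533, 0.846], [-0.0, 0.846, 0.533], [-1.0, -0.0, -0.0]]
force: [0.6, -0.4, -0.9]
gripper_width: 13.7
```

```bash
python3 m3.py 153 265 180 310 225
python3 - <<'E'
from station import telemetry
print(telemetry.read_state()["ee_rot"].round(3))
from h import *
c=load("top_last"); cv2.imwrite("pics/top8.png",cv2.resize(c.c["pixels"][160:240,240:340,::-1],None,fx=7,fy=7,interpolation=cv2.INTER_CUBIC))
E
```

```text
[458.5 273.9 159.8] 17.25
plate n 263 c [517.4 182.8 152. ] slopes [-0.0122 -0.0144] rms 3.31 ((516.6436767578125, 185.41867065429688), (66.34453582763672, 67.09998321533203), 33.78200912475586)
hull rect ((517.0859375, 185.01712036132812), (66.11054992675781, 66.59587097167969), 31.789819717407227)
[292 190   2   2   3] [292.3 190.7] [552.1 177.  161. ]
[295 192   2   3   3] [295.7 193. ] [544.  165.2 161. ]
[279 198   2   2   3] [279.7 198.7] [523.6 220.8 161. ]
[288 199   4   5  17] [289.6 200.9] [516.1 186.  161. ]
[281 201   7   8  33] [283.9 204.5] [503.1 205.6 161. ]
[300 202   2   3   5] [300.6 203.2] [508.2 147.4 161. ]
[287 211   2   2   4] [287.5 211.5] [478.8 192.6 161. ]
[[ 0.    -0.533  0.846]
 [-0.     0.846  0.533]
 [-1.    -0.001 -0.   ]]
```

View pics/top8.png

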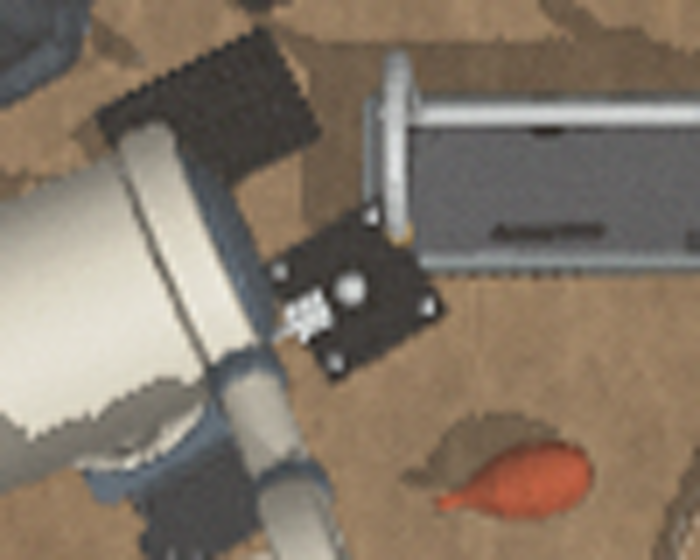

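{"fn": "carry_out", "kwargs": {"steps": [{"translation": [-0.001, -0.003, 0.0003], "delta_rot": [0, 0, 0], "fingers": 1}, {"translation": [-0.001, -0.006, 0.0005], "delta_rot": [0, 0, 0], "fingers": 1}, {"translation": [0, -0.008, 0.0006], "delta_rot": [0, 0, 0], "fingers": 1}, {"translation": [0, -0.007, 0.0006], "delta_rot": [0, 0, 0], "fingers": 1}, {"translation": [0, -0.005, 0.0005], "delta_rot": [0, 0, 0], "fingers": 1}, {"translation": [0, -0.003, 0.0003], "delta_rot": [0, 0, 0], "fingers": 1}, {"translation": [0, -0.001, 0], "delta_rot": [0, 0, 0], "fingers": 1}, {"translation": [0, 0, 0], "delta_rot": [0, 0, 0], "fingers": 1}]}}

```text
time_s: 18.1
ee_pos: [480.2, 245.2, 162.0]
ee_rot: [[0.0, -0.533, 0.846], [-0.0, 0.846, 0.533], [-1.0, -0.0, -0.0]]
force: [0.1, -0.2, -1.1]
gripper_width: 13.8
```

```bash
python3 m3.py 154 275 170 325 220
python3 - <<'E'
from station import optics
from h import *
c=load("top_last"); cv2.imwrite("pics/top9.png",cv2.resize(c.c["pixels"][160:240,240:340,::-1],None,fx=7,fy=7,interpolation=cv2.INTER_CUBIC))
c=Cam(optics.capture("scene"));cv2.imwrite("pics/scene9.png",cv2.resize(c.c["pixels"][150:280,240:370,::-1],None,fx=4.5,fy=4.5,interpolation=cv2.INTER_CUBIC))
E
```

```text
[480.2 245.2 162. ] 18.1
plate n 236 c [538.3 150.6 153.6] slopes [-0.01   0.012] rms 3.51 ((539.576171875, 156.41983032226562), (68.48332977294922, 68.09585571289062), 31.550682067871094)
hull rect ((539.3816528320312, 156.2556610107422), (66.89552307128906, 68.19868469238281), 31.6592960357666)
[300 183   2   3   4] [300.8 184. ] [575.8 147.8 162. ]
[295 184   6  13  42] [297.  190.9] [551.3 160.7 162. ]
[290 195   6   7  28] [292.5 198.2] [525.4 176.  162. ]
[308 196   2   3   4] [308.8 197. ] [530.1 119.3 162. ]
[295 204   2   3   5] [295.6 205.2] [501.  164.7 162. ]
```

View pics/top9.png

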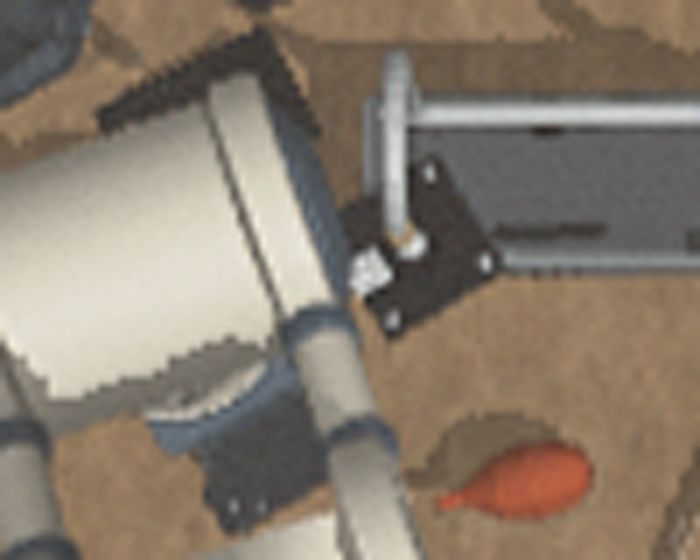

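View pics/scene9.png

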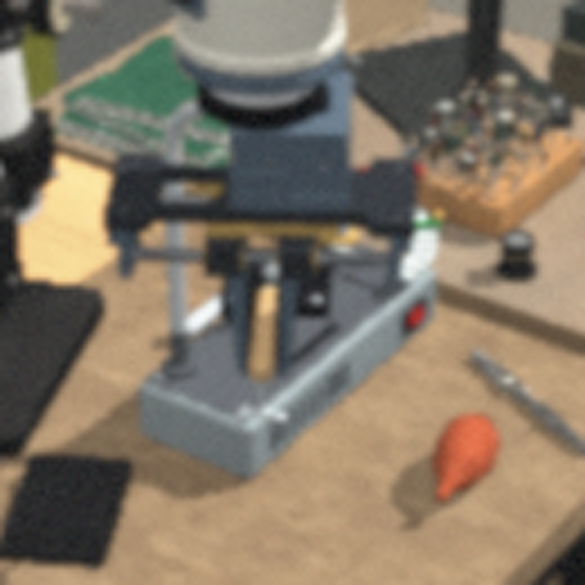

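Run:
```python
from h import *
c=load("top_last")
f=lambda P:((c.proj(P)-[240,160]+.5)*7).round()
for P in([537,158.5,158],[539,156,158],[537,158.5,196],[537,158.5,226],[529.5,158.5,226],[529.5,158.5,196]): print(P,f(P))
rgb=c.c["pixels"]; print(rgb[190:200,294:304].min(2))
```

```text
[537, 158.5, 158] [407. 249.]
[539, 156, 158] [412. 245.]
[537, 158.5, 196] [403. 239.]
[537, 158.5, 226] [400. 231.]
[529.5, 158.5, 226] [400. 246.]
[529.5, 158.5, 196] [403. 254.]
[[ 77 144 176 172  78  54  59  59  55  60]
 [ 71 135 178 168  89  46  58  59  64  57]
 [ 65 112 150 157 107  81  55  57  53  54]
 [ 60  88 140 137 102 148 107  53  56  60]
 [ 53  57 104 109 132 202 165  53  47  62]
 [ 46  53  75 143 186 220 154  53  43  60]
 [ 98  46  74 138 164 157  85  56  54  62]
 [175  61  56  56  65  69  51  50  56  58]
 [192 148  48  53  57  55  55  52  61  62]
 [207 194  53  52  58  55  62  55  61  60]]
```

Run:
```python
from h import *
S=load("scene0")
print("mark",S.proj([567.5,-63,75]),"seen 333.25,199.25")
print("lever0",S.proj([571.4,-18.1,120]),"seen 325.2 192.7")
print("handle",S.proj([409.5,345.6,43]),"seen 299.2 296.1")
print("noz",S.proj([537,158.5,211]),S.proj([533,163,211]))
hsv=cv2.cvtColor(S.c["pixels"],cv2.COLOR_RGB2HSV); print(hsv[186:206,294:308,0]);print(hsv[186:206,294:308,1])
```

```text
mark [331.88858563 198.74270454] seen 333.25,199.25
lever0 [323.56426606 192.35860248] seen 325.2 192.7
handle [298.10256709 292.80828979] seen 299.2 296.1
noz [299.66480961 194.2381982 ] [299.8793115  195.31660471]
[[ 32  25  19  17  25  90  80  18  18  16  15  14  15  16]
 [ 21  18  16  16  18  90 110  30  17  15  15  16  15  16]
 [ 17  15  15  15  19  80  98  15  17  16  15  16  16  16]
 [ 16  16  16  15  18  40  84  50  16  15  15  15  16  16]
 [ 16  16  16  16  17  18  23  20  17  16  16  16  16  15]
 [ 14  15  16  16  17  19  20  19  18  16  15  16  16  15]
 [ 15  14  16  17  18  19  19  19  18  17  16  15  16  15]
 [ 16  16  16  17  18  19  19  19  18  16  17  16  15  15]
 [ 15  16  16  16  18  19  19  19  18  17  16  15  16  16]
 [ 16  16  16  16  19  19  19  18  18  17  16  16  16  16]
 [ 16  16  15  16  18  19  19  19  18  17  16  15  15  16]
 [ 15  15  16  17  18  19  20  19  18  16  16  16  15  16]
 [ 14  16  17  16  17  19  19  18  17  16  16  16  16  16]
 [ 17  17  16  16  19  19  18  18  16  17  16  16  17  19]
 [ 17  14  16  18  17  17  18  18  17  16  15  16  20  19]
[... 777 characters left out ...]
2  75  84 107 128 138 130 118  94  79  79  78  77]
 [ 76  71  76  82 107 125 134 132 119  92  80  77  79  81]
 [ 78  71  72  80 100 126 135 128 111  92  80  79  78  80]
 [ 79  78  76  80  98 126 132 129 108  86  77  78  78  82]
 [ 83  85  87  91  96 119 131 127  96  82  77  74  79  94]
 [ 96  89  85  90 104 119 125 116  94  77  78  79  89 112]
 [ 89  86  92  90  96 101 106 108  87  82  80  86  91  95]
 [ 93  90  96  92  95  96  88  91  95  85  73  59  45  39]
 [ 93  93  93  96  95  93  94  93  82  60  33  16   5   6]
 [ 93  95  95  94  95  94  88  85  58  21   5   5   6   5]
 [ 93  95  91  92  93  88  78  58  26   3   8   8   7   6]
 [ 91  89  91  92  86  70  53  24   7   8   6   3   4  15]]
```

Combining the views puts the nozzle near (538,159), while the pocket and ball are near (539,155.5). I'll nudge +y by about 4 mm.

{"fn": "carry_out", "kwargs": {"steps": [{"translation": [0, 0.0016, 0.001], "delta_rot": [0, 0, 0], "fingers": 1}, {"translation": [0, 0.0016, 0.001], "delta_rot": [0, 0, 0], "fingers": 1}, {"translation": [0, 0, 0], "delta_rot": [0, 0, 0], "fingers": 1}, {"translation": [0, 0, 0], "delta_rot": [0, 0, 0], "fingers": 1}, {"translation": [0, 0, 0], "delta_rot": [0, 0, 0], "fingers": 1}, {"translation": [0, 0, 0], "delta_rot": [0, 0, 0], "fingers": 1}, {"translation": [0, 0, 0], "delta_rot": [0, 0, 0], "fingers": 1}, {"translation": [0, 0, 0], "delta_rot": [0, 0, 0], "fingers": 1}]}}

```text
time_s: 19.0
ee_pos: [479.6, 250.1, 162.0]
ee_rot: [[-0.0, -0.534, 0.845], [-0.0, 0.845, 0.534], [-1.0, -0.0, -0.0]]
force: [0.5, 0.0, -1.5]
gripper_width: 13.7
```

```bash
python3 m3.py 154 275 170 325 220
python3 - <<'E'
from station import optics,telemetry
from h import *
s=telemetry.read_state(); print(s["dq"].round(2),s["force"].round(1),s["gripper_width"])
c=load("top_last"); cv2.imwrite("pics/top10.png",cv2.resize(c.c["pixels"][160:240,270:370,::-1],None,fx=7,fy=7,interpolation=cv2.INTER_CUBIC))
E
```

```text
[479.6 250.1 162. ] 19.0
plate n 237 c [537.4 156.4 153.8] slopes [-0.0025 -0.0097] rms 3.46 ((538.6326904296875, 161.18472290039062), (66.64747619628906, 67.25105285644531), 31.49347686767578)
hull rect ((539.0361938476562, 161.42031860351562), (66.893798828125, 67.44810485839844), 31.66438102722168)
[295 184   4  13  39] [296.3 190.3] [553.5 163.  162. ]
[299 184   2   2   4] [299.5 184.5] [574.  152.1 162. ]
[289 195   6   7  26] [291.2 198.2] [525.3 180.6 162. ]
[307 197   2   2   4] [307.5 197.5] [528.3 123.6 162. ]
[294 205   2   2   4] [294.5 205.5] [499.9 168.5 162. ]
[ 0.12  0.07  0.05 -0.12 -0.04 -0.04] [-0.8  0.4 -0.6] 13.749173870325318
```

View pics/top10.png

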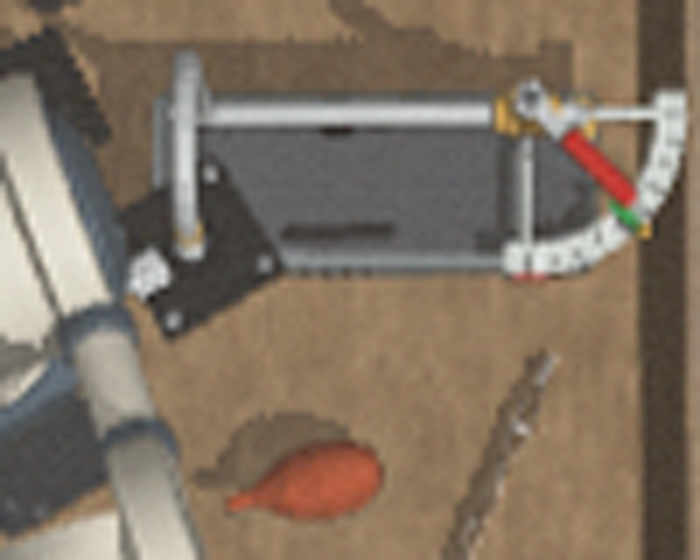

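The ball now sits hidden under the nozzle at crop (190,245). The plate centre is about (538,160), the tilt is under 0.6°, the lever is still over the mark, and the tray has been held still for over 0.5 s.

```bash
python3 -c "
from station import env
print(env.finish_job())"
```

```text
the job is handed in; nothing more can be done
None
```

The job is handed in at about 19 s of the 72 s allowed. The hand-in reported no verdict, so what follows is from my own last checks.

**Lever:** I gripped it and turned it from about 8° to about 45°. After release, both cameras showed it within about 1.5° of the green mark, and it was still over the mark in the last picture.

**Tray:** I lifted the larger tray by its handle and brought it under the nozzle.
- **Position:** the plate centre is at about (538, 160), against my nozzle estimate of (538, 159). The ball centre is about 38 mm below the mouth by arm position, so its top is about 30 mm below.
- **Level and grip:** the measured tilt is below about 0.6°. The arm was still, holding the 14 mm handle.

**What disagreed or could not be checked:**
- The two cameras disagreed by 2–5 mm on absolute positions. For the nozzle I used a compromise between the views, so it is good to about 3–4 mm against the 15 mm allowed.
- In the last picture the nozzle hides the ball. I last saw it in its pocket just before the final 5 mm move.
- The first descent to the lever stopped 15 mm high and 9 mm off in x, with no contact force. I corrected it in smaller steps.
- I took no separate measurement of the other bench items. Nothing looked moved in the pictures I took along the way.

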